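# Start up the drilling bench at its switch console

## Task

Bring the drilling bench into service at its grey switch console: press in the white button (mains supply), then the blue one (extraction hood), then the green one (drill press), each lightly with the fingertips and all the way down, where it stays. Leave the yellow button (grinder) and the red emergency-stop mushroom unpressed, and do not shift the things lying around the console.

Things in the scene. Friction and masses are not known exactly. Their poses are not given: they have to be found in the camera images.
- console: Grey steel switch console fixed to the bench, 200 mm deep (x), 360 mm wide (y). Origin: centre of its underside; x to its back, y along the button row, z up. Front edge (x = -100 mm) 55 mm high; the button panel rises from there at 15 degrees to 95 mm at x = 50 mm, normal (-0.259, 0, 0.966). Behind: a flat ledge 95 mm high to x = 110 mm, then two conduit bends, 62 mm high, to x = 160 mm.
- button_row (a point): Point on the panel's surface midway along the row of the four coloured buttons, which sit 65 mm apart at y = +97.5, +32.5, -32.5 and -97.5 mm from it along the console's y axis; which colour is in which place changes. The emergency stop is in the same line at y = -172.5 mm. z axis: the panel's normal, outward.
- white_button_top (a point): The white push button on the sloping panel: a round cap 25 mm across that stands 18 mm proud of the panel when up (off), inside a 31 mm steel bezel 6 mm high. This point is the centre of the cap's top face and moves with it; its z axis is the panel's normal, outward.
- blue_button_top (a point): The blue push button on the sloping panel: a round cap 25 mm across that stands 18 mm proud of the panel when up (off), inside a 31 mm steel bezel 6 mm high. This point is the centre of the cap's top face and moves with it; its z axis is the panel's normal, outward.
- green_button_top (a point): The green push button on the sloping panel: a round cap 25 mm across that stands 18 mm proud of the panel when up (off), inside a 31 mm steel bezel 6 mm high. This point is the centre of the cap's top face and moves with it; its z axis is the panel's normal, outward.
- yellow_button_top (a point): The yellow push button on the sloping panel: a round cap 25 mm across that stands 18 mm proud of the panel when up (off), inside a 31 mm steel bezel 6 mm high. This point is the centre of the cap's top face and moves with it; its z axis is the panel's normal, outward.
- white_button (a joint): Travel of the white button's plunger along the panel's normal, m: 0 up (off), 0.006 fully in (on). A detent holds it: it resists with about 3.5 N all the way, stays as deep as it was pushed and does not spring back. The cap rides on an overtravel spring (4 N/mm, up to 4 mm): press the cap 7 mm to bring the plunger 6 mm in; the cap bottoms hard at 10 mm, at about 16 N.
- blue_button (a joint): Travel of the blue button's plunger along the panel's normal, m: 0 up (off), 0.006 fully in (on). A detent holds it: it resists with about 3.5 N all the way, stays as deep as it was pushed and does not spring back. The cap rides on an overtravel spring (4 N/mm, up to 4 mm): press the cap 7 mm to bring the plunger 6 mm in; the cap bottoms hard at 10 mm, at about 16 N.
- green_button (a joint): Travel of the green button's plunger along the panel's normal, m: 0 up (off), 0.006 fully in (on). A detent holds it: it resists with about 3.5 N all the way, stays as deep as it was pushed and does not spring back. The cap rides on an overtravel spring (4 N/mm, up to 4 mm): press the cap 7 mm to bring the plunger 6 mm in; the cap bottoms hard at 10 mm, at about 16 N.
- yellow_button (a joint): Travel of the yellow button's plunger along the panel's normal, m: 0 up (off), 0.006 fully in (on). A detent holds it: it resists with about 3.5 N all the way, stays as deep as it was pushed and does not spring back. The cap rides on an overtravel spring (4 N/mm, up to 4 mm): press the cap 7 mm to bring the plunger 6 mm in; the cap bottoms hard at 10 mm, at about 16 N.
- estop_top (a point): Red emergency-stop mushroom, 40 mm across, 36 mm proud of the panel, on a 60 mm yellow disc. This point is the centre of its top; z axis outward along the panel's normal. Must stay up.
- estop (a joint): Travel of the emergency stop, m: 0 up, 0.006 pushed in, where it stays; gives way above about 6 N.
- chuck_key: Loose steel T-shaped drill chuck key lying on the bench beside the console's +y end, near its front, 85 mm long with a 77 mm cross handle, 14 mm high. Origin under the middle of the cross handle, x along the shaft.
- spray_can: Loose upright spray can, 56 mm across, 160 mm high, standing beside the console's +y end, near its back. Origin: centre of its underside.
- wrench: Loose steel spanner 180 mm long about 8 mm thick, lying flat on the console's rear ledge, along the console's y, x along its length. Origin: middle of its underside.
- coupling: Loose red shaft coupling half, flange 84 mm across with a 44 mm hub, 45 mm high, standing flange-down beside the console at its -y end. Origin: centre of its underside.

How it is judged:
By the outcome, as a careful person would: the job done as asked, in the order asked, and still so for the second after the job is handed in, with the robot touching nothing.
It also fails if it takes over 45 s, if anything falls off the work surface, if the arm or the gripper's body presses on something with over 40 N, if the wrist force passes 120 N, or if a joint passes its speed limit or range.

## Robot

A 6-joint arm with a two-finger parallel gripper is mounted at the origin on the work surface. World frame = base frame: x ahead of the robot, y to its left, z up, the work surface at z = 0. Lengths are in m, angles in rad, forces in N, time in s.
With the tool pointing down it reaches from about 0.275 to 1 m from the base axis. Payload 8.4 kg.
Tool frame: the origin (TCP) lies between the finger pads; the fingertips stand 22 mm ahead of it and the grasp point (between the pads) lies 3 mm ahead of it (manip.tips_ahead is the distance from the TCP to the fingertips, in m); z points along the fingers, y is the line along which they close (so a half turn about z gives the same grasp; the last joint's range is limited). The gripper opens to 85 mm and grips with 20 to 120 N. Pads are 22 mm wide; open, the fingers measure 114 mm over their backs; the gripper's body (76 mm by 85 mm) begins 54 mm behind the grasp point. The pads swing forward as they close: fully open they stand 13 mm farther back than shut.
Start: joints at [-1.153, 0.353, 1.633, -0, 1.155, -0.002], TCP at [0.255, -0.571, 0.253] pointing down, gripper open.
Joint ranges: [-2.63, 2.63], [-0.92, 2.1], [0.06, 2.66], [-1.3, 4.44], [0, 2.69], [-3.02, 3.02]. Speed limits (rad/s): [2.22, 2.22, 2.79, 3.14, 3.14, 3.14].

## Interface

Orientations are given as a unit quaternion [x, y, z, w].
In Python, from workcell import manip, viewer gives the robot as it stands.
- The arm moves only by the tool carry_out, never from a script. Its argument "targets" is a list that holds one entry, the list of rows, each a list of 4 numbers: the shift along the tool's x, y, z in mm, then the turn about the tool's z in rad. In form: [[[tx, ty, tz, roll], ...]]. A call has exactly 10 rows; each row shifts and turns the commanded pose from where the row before left it, along the tool's axes as they then stand; what a row does not reach is not made up. A row lasts 1/10 s, in which the tool goes at most 50 mm and 8.59 degrees, less where a joint would pass 70% of its speed; a pose out of reach is approached as far as the arm can. A call with a gripper value outside its range is refused whole. "grip" is the finger opening in mm, from 0 to 85.4, set as the call begins (left out, the last holds). The fingers move at their own pace and stop on an object; "squeeze" is the grip in N (left out, the last holds). Time passes only in rows, so rows that do not move let the fingers close, or fill a call up. It gives the time, the measured TCP pose, the force, the opening and the grip force at its end, in the units of the state.
- manip.get_state(): the state, without advancing time (a new reading comes with each control period).
- viewer.read_camera(name): name is "scene" or "side" or "wrist"; returns (picture, depth): 420x560x3 uint8, red, green, blue; 420x560 float32, m along the optical axis (not along the pixel's ray), 0 where there is no reading.
- viewer.camera_params(name): a dict with "vertical_fov" (degrees; the focal length in pixels is half the picture's height over the tangent of half this angle, whatever the lens; pixels are square), "cx", "cy" (the principal point, pixels), "pose" (4x4, takes a point from camera to world coordinates). Camera axes: x right, y up, looking along -z (the intrinsics and any distortion apply to the point x, -y, -z); pixel columns grow to the right and rows downward; lengths in m; the calibration is good to about 2 mm. A picture is of the moment at which its call begins: read the wrist's pose just before it. camera_params takes no time and is no camera call; for the wrist camera it gives the pose at the moment of the call.
- manip.close_job(): hands the job in; it is judged then, once.
The state is a dict: "time_s": time; "qpos": joint angles; "joint_vel": joint speeds; "joint_torque": joint torques, N m; "ee_pos": TCP position; "tcp_rot": TCP orientation; "ft_force": force on the tool from outside, world axes, zero at the start; "moment": the same for the moment, N m; "gripper_width": finger opening in m; "finger_force": force on a finger pad.
Only numpy, scipy, OpenCV 4.12 (cv2) and the standard library are available. Lean on these libraries where they do the work, as an engineer would, in place of code of your own. Each camera call takes 0.05 s, during which the arm holds its last target. There are 200 camera calls.

## Working session

There is one attempt and no reset: what is moved stays moved. The work goes in short steps, Python scripts to look and compute and a tool call to move; the robot and the scene stay as the last step left them, time stands still between calls to the robot, and variables do not carry over. Pictures are saved under pics/ and viewed, at most 10 in all, crops included, and the job is handed in when it is done.

Besides the shell and the picture viewer there is one more tool, called after "Call:" by a JSON object that holds its "op" and its "data", one argument or row to a line. carry_out: Moves the arm, as the interface text tells. Its arguments: {"type":"object","properties":{"targets":{"type":"array"},"grip":{"type":"number"},"squeeze":{"type":"number"}},"required":["targets"]}

```bash
mkdir -p pics
cat > look.py <<'E'
from workcell import manip, viewer
import cv2, numpy as np
def grab(n):
    p=viewer.camera_params(n); im,d=viewer.read_camera(n)
    np.savez(f'pics/{n}.npz',im=im,d=d,pose=p['pose'],k=[210/np.tan(np.radians(p['vertical_fov'])/2),p['cx'],p['cy']])
    cv2.imwrite(f'pics/{n}.png',im[:,:,::-1]); return p
E
python3 - <<'E'
from look import *
s=manip.get_state(); print(s)
for n in ('scene','side'):
    p=grab(n); print({k:v for k,v in p.items()})
a=[cv2.imread(f'pics/{n}.png') for n in ('scene','side')]
E
```

```text
{'time_s': 0.0, 'qpos': array([-1.15339598e+00,  3.53645788e-01,  1.63413600e+00,  3.86914308e-06,
        1.15522441e+00, -2.42861819e-03]), 'joint_vel': array([-0.00042429, -0.00257618, -0.00171267,  0.00032828,  0.00038797,
        0.00129504]), 'joint_torque': array([ 3.70398709e-06, -6.05255413e+01, -3.42065406e+01,  5.16803811e-05,
        9.25630156e-03, -5.23994331e-06]), 'ee_pos': array([ 0.25455317, -0.57031559,  0.25256235]), 'tcp_rot': array([ 9.78048656e-01,  2.08375445e-01, -1.43863222e-04, -6.91974531e-04]), 'ft_force': array([-0.37888499, -0.20493326,  0.40498012]), 'moment': array([-0.00577711, -0.00322485,  0.08939074]), 'finger_force': 0.0, 'gripper_width': 0.08540016128453728}
{'vertical_fov': 47.77218190850749, 'cx': 278.2292955423823, 'cy': 211.21781899878766, 'pose': array([[-0.37834835, -0.53328459,  0.75661091,  1.31905754],
       [ 0.92550302, -0.20272345,  0.31991773,  0.40273684],
       [-0.01722442,  0.82128603,  0.57025659,  0.69911235],
       [ 0.        ,  0.        ,  0.        ,  1.        ]])}
{'vertical_fov': 53.040926638773534, 'cx': 286.2737382971572, 'cy': 207.74183410017952, 'pose': array([[-0.80204421,  0.42792853, -0.41665604,  0.21456481],
       [-0.59716677, -0.56192472,  0.57239187,  0.51625367],
       [ 0.01081348,  0.70789673,  0.70623317,  0.67118081],
       [ 0.        ,  0.        ,  0.        ,  1.        ]])}
```

View pics/scene.png

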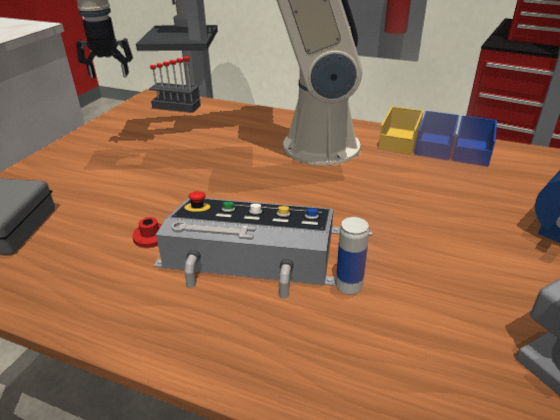

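View pics/side.png

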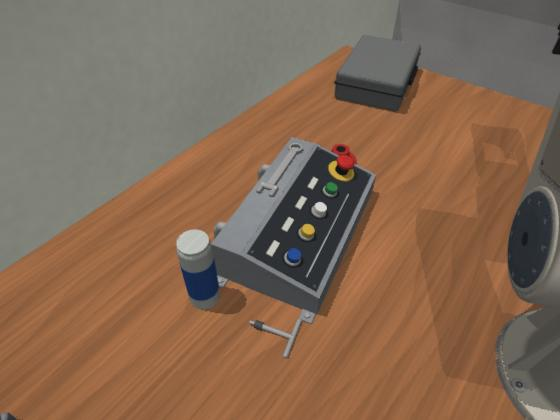

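Scene view: e-stop (197,198), green (229,206), white (256,209), yellow (284,211), blue (312,213). Side view: e-stop (346,163), green (331,188), white (320,209), yellow (308,231), blue (294,256). So the row from +y is blue, yellow, white, green, e-stop.

```bash
cat > meas.py <<'E'
from look import *
seed={'scene':dict(estop=(197,197),green=(229,205),white=(256,208),yellow=(284,210),blue=(312,212)),
'side':dict(estop=(346,161),green=(331,187),white=(320,208),yellow=(308,231),blue=(294,256))}
def mask(im,c):
    h,s,v=[x.astype(int) for x in cv2.split(cv2.cvtColor(im,cv2.COLOR_RGB2HSV))]
    return {'estop':((h<6)|(h>172))&(s>150)&(v>90),'green':(abs(h-70)<20)&(s>110)&(v>50),'white':(s<60)&(v>185),
     'yellow':(abs(h-23)<10)&(s>120)&(v>120),'blue':(abs(h-114)<12)&(s>120)&(v>60)}[c]
def blob(f,c,uv):
    n,l,st,ce=cv2.connectedComponentsWithStats(mask(f['im'],c).astype(np.uint8))
    i=min((i for i in range(1,n) if st[i,4]>8),key=lambda i:np.hypot(*(ce[i]-uv)))
    return ce[i],st[i,4],st[i,:4],l==i
def ray(f,uv):
    k,cx,cy=f['k']; d=np.array([(uv[0]-cx)/k,-(uv[1]-cy)/k,-1]); P=f['pose']
    return P[:3,3],P[:3,:3]@d
def tri(rays):
    A=0;b=0
    for o,d in rays:
        d=d/np.linalg.norm(d);M=np.eye(3)-np.outer(d,d);A=A+M;b=b+M@o
    x=np.linalg.solve(A,b)
    return x,[round(1e3*np.linalg.norm(np.cross(x-o,d/np.linalg.norm(d))),1) for o,d in rays]
E
python3 - <<'E'
from meas import *
F={n:dict(np.load(f'pics/{n}.npz')) for n in seed}
for c in seed['side']:
    r=[]
    for n,f in F.items():
        uv,a,bb,m=blob(f,c,seed[n][c]); o,d=ray(f,uv); r.append((o,d))
        dd=np.median(f['d'][m]); print(c,n,uv.round(1),a,bb,'depthpt',(o+d*dd).round(4))
    print(c,*tri(r))
E
```

```text
estop scene [196.5 196. ] 133 [189 191  16  12] depthpt [ 0.5431 -0.1295  0.1067]
estop side [344.5 157. ] 348 [331 144  25  25] depthpt [ 0.539  -0.1399  0.1089]
estop [ 0.53867255 -0.13526928  0.10691407] [np.float64(4.5), np.float64(4.5)]
green scene [227.7 204.4] 70 [223 201  11   8] depthpt [ 0.5262 -0.0588  0.0895]
green side [330.9 187.6] 113 [325 182  13  12] depthpt [ 0.5197 -0.058   0.0896]
green [ 0.52160349 -0.06155439  0.08596416] [np.float64(0.0), np.float64(0.0)]
white scene [255.2 207.5] 64 [251 204  10   9] depthpt [0.5148 0.0058 0.0893]
white side [320.2 206.3] 76 [315 202  12   9] depthpt [0.5061 0.0029 0.0916]
white [0.50834182 0.00097867 0.08605165] [np.float64(2.2), np.float64(2.2)]
yellow scene [283.1 209.3] 78 [278 206  11   8] depthpt [0.4997 0.0684 0.0897]
yellow side [307.4 229.1] 120 [301 224  14  11] depthpt [0.4924 0.0666 0.0902]
yellow [0.49403542 0.06516862 0.08632141] [np.float64(1.2), np.float64(1.2)]
blue scene [311.5 211.5] 76 [306 208  12   8] depthpt [0.4845 0.131  0.0894]
blue side [293.5 254.8] 168 [287 248  15  15] depthpt [0.4774 0.1313 0.0898]
blue [0.47919813 0.12902146 0.08574318] [np.float64(0.4), np.float64(0.4)]
```

Call:
{"op": "carry_out", "data": {
  "targets": [
    [[0,0,0,0.1],[0,0,0,0.1],[25,-40,-3,0],[25,-40,-3,0],[25,-40,-3,0],[25,-40,-3,0],[25,-40,-3,0],[25,-40,-3,0],[25,-40,-3,0],[25,-40,-3,0]]
  ],
  "grip": 0,
  "squeeze": 20
}}

```text
time_s: 1.1
ee_pos: [0.3802, -0.213, 0.2773]
tcp_rot: [0.994, 0.109, 0.0, -0.0]
ft_force: [1.5, 0.1, 0.7]
gripper_width: 0.0001
finger_force: 0.0
```

Call:
{"op": "carry_out", "data": {
  "targets": [
    [[25,-35,0,0],[25,-35,0,0],[25,-35,0,0],[20,-35,0,0],[20,-30,0,0],[0,0,0,0],[0,0,0,0],[0,0,0,0],[0,0,0,0],[0,0,0,0]]
  ]
}}

```text
time_s: 2.1
ee_pos: [0.4551, -0.0247, 0.2773]
tcp_rot: [0.994, 0.109, -0.0, 0.0]
ft_force: [-0.2, 0.3, 0.1]
gripper_width: -0.0003
finger_force: 0.0
```

Run:
```python
from look import *
s=manip.get_state(); print(s['time_s'],s['ee_pos'],s['tcp_rot'],s['ft_force'],s['gripper_width'])
print(grab('wrist'));
```

```text
2.1 [ 0.45506561 -0.02470176  0.27727975] [ 9.94052699e-01  1.08900089e-01 -2.57959778e-05  3.15295395e-05] [-0.21274202  0.25681934  0.11455623] -0.0003361402162663577
{'vertical_fov': 69.31479226715643, 'cx': 279.44298560589783, 'cy': 212.5312286444634, 'pose': array([[ 2.16548914e-01,  9.22538212e-01,  3.19421064e-01,
         5.37621533e-01],
       [-9.76271441e-01,  2.04898604e-01,  7.00759312e-02,
        -5.75022746e-03],
       [-8.01205840e-04, -3.27016529e-01,  9.45018279e-01,
         3.98063824e-01],
       [ 0.00000000e+00,  0.00000000e+00,  0.00000000e+00,
         1.00000000e+00]])}
```

View pics/wrist.png

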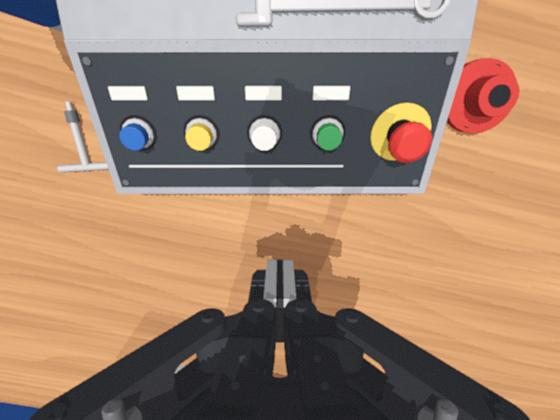

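Wrist view: blue (133,137), yellow (198,136), white (263,134), green (329,136), e-stop (410,142), with the console square to the image and the closed fingertips at (280,270). Next I triangulate across all three views.

Run:
```python
from meas import *
seed['wrist']=dict(green=(329,136),white=(263,134),yellow=(198,136),blue=(133,137))
F={n:dict(np.load(f'pics/{n}.npz')) for n in seed}
X={}
for c in ('blue','yellow','white','green'):
    R={}
    for n,f in F.items():
        uv,a,bb,m=blob(f,c,seed[n][c]); R[n]=ray(f,uv)
        if n=='wrist':
            o,d=R[n]; D=f['d'][m]; print(c,uv.round(1),a,bb,'depthpt',(o+d*np.median(D)).round(4))
    X[c]=tri(R.values())[0]; print(c,X[c].round(4),tri(R.values())[1],'side+wrist',tri([R['side'],R['wrist']])[0].round(4))
P=np.array(list(X.values())); v=P[0]-P[3]; yaw=np.arctan2(-v[0],v[1]); print('yaw',np.degrees(yaw),'span',np.linalg.norm(v))
# panel plane from wrist depth
f=F['wrist']; pts=[]
for u in range(125,345,6):
    for w in (112,157,160,175,180):
        if f['d'][w,u]>0 and f['im'][w,u].max()<90: o,d=ray(f,(u,w)); pts.append(o+d*f['d'][w,u])
pts=np.array(pts); c=pts.mean(0); n=np.linalg.svd(pts-c)[2][2]; n*=np.sign(n[2])
print('panel n',n,'expected',[-.259*np.cos(yaw),-.259*np.sin(yaw),.966],'caps proud',(P-c)@n,'n pts',len(pts))
```

```text
blue [133.3 136.8] 593 [119 124  29  27] depthpt [0.4796 0.1292 0.0909]
blue [0.4791 0.1299 0.0866] [np.float64(1.0), np.float64(0.7), np.float64(1.1)] side+wrist [0.4787 0.1303 0.0879]
yellow [198.4 136.9] 556 [185 124  27  27] depthpt [0.4935 0.0664 0.0912]
yellow [0.4936 0.0662 0.0871] [np.float64(1.5), np.float64(1.6), np.float64(1.4)] side+wrist [0.4929 0.0665 0.0898]
white [263.4 134. ] 682 [250 119  28  31] depthpt [0.5099 0.0046 0.0887]
white [0.5091 0.0028 0.0871] [np.float64(1.8), np.float64(3.3), np.float64(2.0)] side+wrist [0.5083 0.0034 0.0907]
green [329. 137.] 517 [317 124  26  27] depthpt [ 0.5213 -0.059   0.0913]
green [ 0.5214 -0.0608  0.0862] [np.float64(0.7), np.float64(0.4), np.float64(1.0)] side+wrist [ 0.5209 -0.0598  0.0876]
yaw 12.486913319917027 span 0.19533535153987425
panel n [-0.25329306 -0.05809419  0.96564367] expected [np.float64(-0.25287346318045656), np.float64(-0.05600010374206722), 0.966] caps proud [0.01211404 0.01261967 0.01238861 0.01210815] n pts 178
```

Call:
{"op": "carry_out", "data": {
  "targets": [
    [[24,-8,0,0],[25,-8,0,0],[0,0,40,0],[0,0,40,0],[0,0,40,0],[0,0,25,0],[0,0,10,0],[0,0,0,0],[0,0,0,0],[0,0,0,0]]
  ]
}}

```text
time_s: 3.15
ee_pos: [0.5008, 0.0024, 0.1238]
tcp_rot: [0.994, 0.11, 0.001, 0.0]
ft_force: [-0.1, -0.7, 0.6]
gripper_width: -0.0002
finger_force: 0.0
```

Call:
{"op": "carry_out", "data": {
  "targets": [
    [[0.3,0,1,0],[0.3,0,1,0],[0.3,0,1,0],[0.3,0,1,0],[0.3,0,1,0],[0.3,0,1,0],[0.3,0,1,0],[0.3,0,1,0],[0,0,0,0],[0,0,0,0]]
  ]
}}

```text
time_s: 4.15
ee_pos: [0.502, 0.003, 0.1143]
tcp_rot: [0.994, 0.11, -0.0, -0.0]
ft_force: [0.3, 0.5, 0.3]
gripper_width: 0.0003
finger_force: 0.1
```

Run:
```python
from look import *
s=manip.get_state(); print(manip.tips_ahead,s['time_s'],s['ee_pos'],s['ft_force'])
grab('side'); im=cv2.imread('pics/side.png')[120:300,220:420]
cv2.imwrite('pics/s2.png',cv2.resize(im,None,fx=3,fy=3,interpolation=cv2.INTER_CUBIC))
```

```text
0.022 4.15 [0.50199355 0.00297509 0.11426109] [0.31112382 0.54867936 0.29232141]
```

View pics/s2.png

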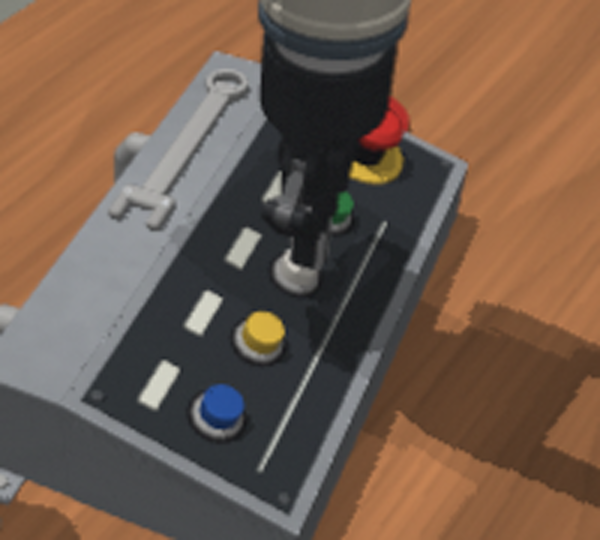

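The crop shows the closed fingertips right over the white cap, around (298,260), still free of contact. I continue down slowly.

Call:
{"op": "carry_out", "data": {
  "targets": [
    [[0.3,0,1,0],[0.3,0,1,0],[0.3,0,1,0],[0.3,0,1,0],[0,0,0,0],[0,0,0,0],[0,0,0,0],[0,0,0,0],[0,0,0,0],[0,0,0,0]]
  ]
}}

```text
time_s: 5.2
ee_pos: [0.5031, 0.0032, 0.1103]
tcp_rot: [0.994, 0.11, -0.0, 0.0]
ft_force: [-2.1, -1.1, 2.7]
gripper_width: -0.0002
finger_force: 1.2
```

Call:
{"op": "carry_out", "data": {
  "targets": [
    [[0.3,0,1,0],[0.3,0,1,0],[0.3,0,1,0],[0.3,0,1,0],[0,0,0,0],[0,0,0,0],[0,0,0,0],[0,0,0,0],[0,0,0,0],[0,0,0,0]]
  ]
}}

```text
time_s: 6.2
ee_pos: [0.5042, 0.0035, 0.1064]
tcp_rot: [0.994, 0.11, -0.0, 0.0]
ft_force: [-3.9, -0.5, 6.1]
gripper_width: -0.0
finger_force: 3.7
```

Call:
{"op": "carry_out", "data": {
  "targets": [
    [[0.1,0,0.5,0],[0.1,0,0.5,0],[0,0,0,0],[0,0,0,0],[0,0,0,0],[0,0,0,0],[0,0,0,0],[0,0,0,0],[0,0,0,0],[0,0,0,0]]
  ]
}}

```text
time_s: 7.2
ee_pos: [0.5044, 0.0035, 0.1056]
tcp_rot: [0.994, 0.11, -0.0, 0.0]
ft_force: [-4.6, -1.1, 9.6]
gripper_width: -0.0003
finger_force: 5.2
```

White pressed in: the force now rises about 4 N/mm, which is the overtravel spring, so the plunger is at its end. Next is blue, 130 mm along −tool y.

Call:
{"op": "carry_out", "data": {
  "targets": [
    [[-4,0,-15,0],[-4,0,-15,0],[0,-43,0,0],[0,-43,0,0],[0,-44,0,0],[0,0,0,0],[3,0,10,0],[2,0,8,0],[0,0,0,0],[0,0,0,0]]
  ]
}}

```text
time_s: 8.2
ee_pos: [0.4733, 0.1288, 0.1166]
tcp_rot: [0.994, 0.109, -0.001, 0.0]
ft_force: [-0.3, -0.8, -0.0]
gripper_width: 0.0002
finger_force: 0.0
```

Run:
```python
from look import *
s=manip.get_state(); print(s['time_s'],s['ee_pos'],s['ft_force'])
grab('side'); im=cv2.imread('pics/side.png')[120:320,180:400]
cv2.imwrite('pics/s3.png',cv2.resize(im,None,fx=3,fy=3,interpolation=cv2.INTER_CUBIC)[:600,:800])
```

```text
8.2 [0.47326792 0.12876606 0.11664086] [-0.30098694 -0.78050618 -0.01199357]
```

View pics/s3.png

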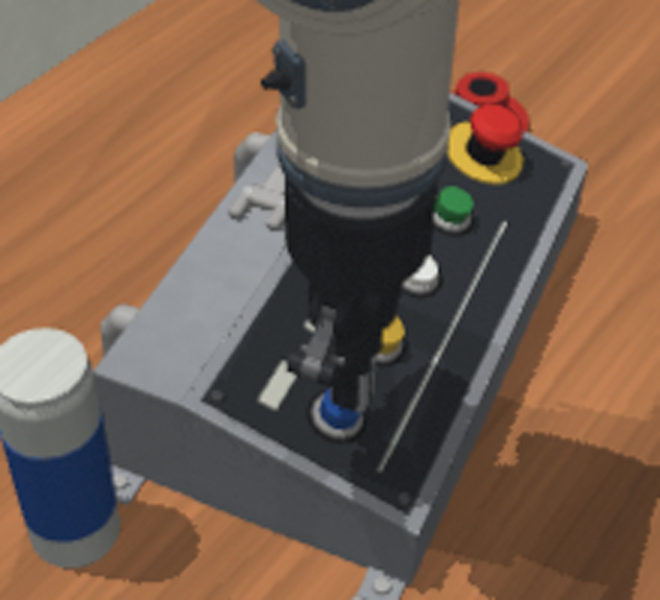

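The fingertips stand over the blue cap, around (345,400). White at (422,272) looks lower than green, the spray can is well clear, and nothing else has been touched. Now I press blue.

Call:
{"op": "carry_out", "data": {
  "targets": [
    [[0.3,0,1,0],[0.3,0,1,0],[0.3,0,1,0],[0.3,0,1,0],[0.3,0,1,0],[0.3,0,1,0],[0.3,0,1,0],[0.3,0,1,0],[0,0,0,0],[0,0,0,0]]
  ]
}}

```text
time_s: 9.25
ee_pos: [0.4756, 0.1303, 0.1093]
tcp_rot: [0.994, 0.11, 0.0, 0.0]
ft_force: [0.3, -1.4, 2.1]
gripper_width: 0.0003
finger_force: 1.3
```

Call:
{"op": "carry_out", "data": {
  "targets": [
    [[0.3,0,1,0],[0.3,0,1,0],[0,0,0,0],[0,0,0,0],[0,0,0,0],[0,0,0,0],[0,0,0,0],[0,0,0,0],[0,0,0,0],[0,0,0,0]]
  ]
}}

```text
time_s: 10.25
ee_pos: [0.4762, 0.1304, 0.1073]
tcp_rot: [0.994, 0.11, 0.0, -0.0]
ft_force: [-1.0, -2.1, 4.5]
gripper_width: -0.0003
finger_force: 2.3
```

Call:
{"op": "carry_out", "data": {
  "targets": [
    [[0.3,0,1,0],[0.1,0,0.5,0],[0,0,0,0],[0,0,0,0],[0,0,0,0],[0,0,0,0],[0,0,0,0],[0,0,0,0],[0,0,0,0],[0,0,0,0]]
  ]
}}

```text
time_s: 11.25
ee_pos: [0.4765, 0.1305, 0.106]
tcp_rot: [0.994, 0.11, -0.0, 0.0]
ft_force: [-2.1, -2.6, 8.8]
gripper_width: 0.0001
finger_force: 4.6
```

Blue is in its overtravel too, at about 9.5 N. Green is 195 mm along +tool y.

Call:
{"op": "carry_out", "data": {
  "targets": [
    [[-4,0,-15,0],[-4,0,-15,0],[0,45,0,0],[0,45,0,0],[0,45,0,0],[0,40,0,0],[0,20,0,0],[3,0,10,0],[2,0,8,0],[0,0,0,0]]
  ]
}}

```text
time_s: 12.25
ee_pos: [0.5152, -0.0593, 0.1161]
tcp_rot: [0.994, 0.11, -0.001, -0.0]
ft_force: [-1.1, 0.4, 0.2]
gripper_width: 0.0001
finger_force: 0.0
```

Run:
```python
from look import *
s=manip.get_state(); print(s['time_s'],s['ee_pos'],s['ft_force'])
grab('side'); im=cv2.imread('pics/side.png')[120:320,180:400]
cv2.imwrite('pics/s4.png',cv2.resize(im,None,fx=3,fy=3,interpolation=cv2.INTER_CUBIC)[:600,:800])
```

```text
12.25 [ 0.51520634 -0.0593245   0.11613781] [-1.13203023  0.37719063  0.16022439]
```

View pics/s4.png

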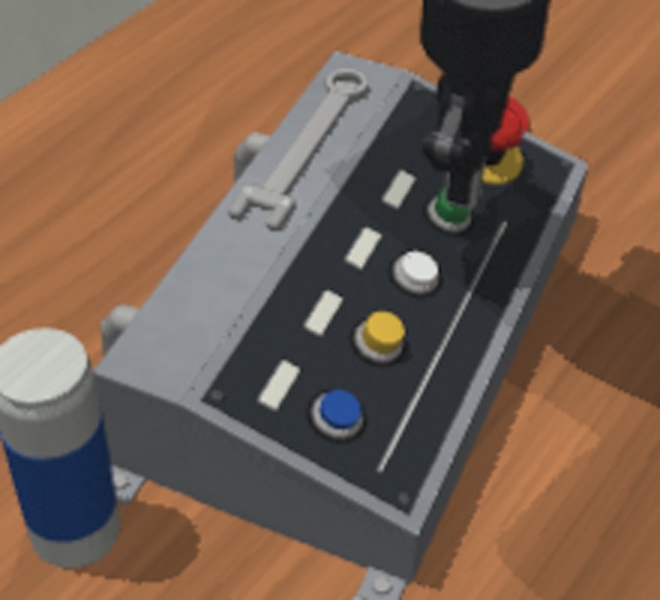

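White (416,270) and blue (340,408) sit visibly lower in their bezels, while yellow (383,332) is up. The fingertips are over green at (455,205).

Call:
{"op": "carry_out", "data": {
  "targets": [
    [[0.3,0,1,0],[0.3,0,1,0],[0.3,0,1,0],[0.3,0,1,0],[0.3,0,1,0],[0.3,0,1,0],[0.3,0,1,0],[0.3,0,1,0],[0,0,0,0],[0,0,0,0]]
  ]
}}

```text
time_s: 13.3
ee_pos: [0.5186, -0.06, 0.1098]
tcp_rot: [0.994, 0.11, 0.0, 0.0]
ft_force: [-0.4, 2.9, 3.0]
gripper_width: -0.0006
finger_force: 1.3
```

Call:
{"op": "carry_out", "data": {
  "targets": [
    [[0.3,0,1,0],[0.3,0,1,0],[0,0,0,0],[0,0,0,0],[0,0,0,0],[0,0,0,0],[0,0,0,0],[0,0,0,0],[0,0,0,0],[0,0,0,0]]
  ]
}}

```text
time_s: 14.3
ee_pos: [0.5191, -0.0598, 0.1078]
tcp_rot: [0.994, 0.11, -0.0, -0.0]
ft_force: [-1.4, 2.0, 3.3]
gripper_width: 0.0001
finger_force: 1.8
```

Call:
{"op": "carry_out", "data": {
  "targets": [
    [[0.3,0,1,0],[0.3,0,1,0],[0,0,0,0],[0,0,0,0],[0,0,0,0],[0,0,0,0],[0,0,0,0],[0,0,0,0],[0,0,0,0],[0,0,0,0]]
  ]
}}

```text
time_s: 15.3
ee_pos: [0.5196, -0.0596, 0.1061]
tcp_rot: [0.994, 0.11, -0.0, -0.0]
ft_force: [-3.9, 2.4, 9.0]
gripper_width: 0.0001
finger_force: 4.8
```

Green is in its overtravel at about 10 N. Now I retreat along the normal, up and away, and check.

Call:
{"op": "carry_out", "data": {
  "targets": [
    [[-4,0,-15,0],[-4,0,-15,0],[0,0,-40,0],[0,0,-40,0],[0,0,-40,0],[-20,0,-20,0],[-20,0,0,0],[0,0,0,0],[0,0,0,0],[0,0,0,0]]
  ]
}}

```text
time_s: 16.3
ee_pos: [0.4733, -0.0702, 0.2759]
tcp_rot: [0.994, 0.11, 0.0, 0.0]
ft_force: [0.1, -0.6, 0.5]
gripper_width: -0.0002
finger_force: 0.0
```

Run:
```python
from look import *
s=manip.get_state(); print(s['time_s'],s['ee_pos'],s['ft_force'])
grab('wrist'); grab('side')
a=cv2.imread('pics/side.png')[120:320,180:400]
b=cv2.imread('pics/wrist.png')
cv2.imwrite('pics/s5.png',np.hstack([cv2.resize(a,(440,400),interpolation=cv2.INTER_CUBIC),cv2.resize(b,(360,270))[np.minimum(np.arange(400),269)]]))
```

```text
16.3 [ 0.47332079 -0.07016302  0.27592092] [ 0.10475988 -0.5905675   0.53171291]
```

View pics/s5.png

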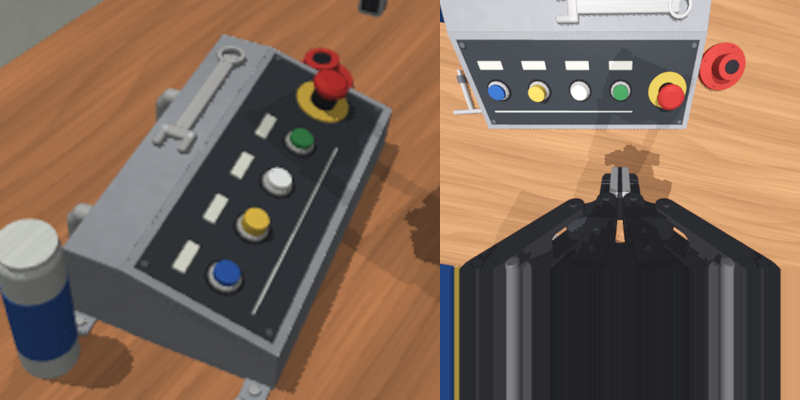

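Side crop: green (300,140), white (278,180) and blue (226,273) are sunk in their bezels, yellow (256,222) is proud, the e-stop (331,83) is up, and the loose things are unmoved. One depth check before handing in.

Run:
```python
from meas import *
f=dict(np.load('pics/wrist.npz')); n=np.array([-.2529,-.056,.966])
for c,uv in dict(blue=(89,141),yellow=(151,143),white=(217,142),green=(281,142)).items():
    ce,a,bb,m=blob(f,c,uv); m=cv2.erode(m.astype(np.uint8),np.ones((7,7)))>0
    o,d=ray(f,ce); print(c,ce.round(),((o+d*np.median(f['d'][m]))@n*1e3).round(1))
```

```text
blue [ 88. 144.] -45.7
yellow [151. 145.] -39.9
white [216. 141.] -46.2
green [280. 144.] -45.8
```

Against yellow, the blue, white and green caps are 5.8, 6.3 and 5.9 mm lower, so all three are fully in.

```bash
python3 -c "
from workcell import manip
print(manip.close_job())"
```

```text
the job is handed in; nothing more can be done
None
```

I pressed white, then blue, then green fully in and handed the job in at about 16 s; yellow and the emergency stop are still up, and nothing around the console moved.

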